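# Knock a bonded filter out of its nest

## Robot

A 6-joint arm with a two-finger parallel gripper is mounted at the origin on a cart in front of the work surface, level with it; the furniture and walls round the work are solid. World frame = base frame: x ahead of the robot, y to its left, z up, the work surface at z = 0. Lengths are in m, angles in rad, forces in N, time in s.
With the tool pointing down it reaches from about 0.3 to 0.775 m from the base axis. Payload 14.6 kg.
Tool frame: the origin (TCP) lies at the very end of the fingers, on their centre line; the grasp point (between the pads) lies 19 mm behind it; z points along the fingers, y is the line along which they close (so a half turn about z gives the same grasp; the last joint's range is limited). The gripper opens to 94 mm and grips with 3 to 60 N. Pads are 16 mm wide; open, the fingers measure 119 mm over their backs; the gripper's body (75 mm by 177 mm) begins 78 mm behind the grasp point.
Start: joints at [-1.229, 0.3, 1.521, -0, 1.321, -0.067], TCP at [0.219, -0.505, 0.205] pointing down, gripper open.
Joint ranges: [-3.03, 3.03], [-0.79, 2.21], [0.23, 2.52], [-1.04, 4.18], [0, 3.07], [-2.55, 2.55]. Speed limits (rad/s): [2.22, 2.22, 2.57, 3.14, 3.14, 3.14].

## Interface

Orientations are given as [roll, pitch, yaw] about the fixed x, y, z axes, in that order (R = Rz(yaw) Ry(pitch) Rx(roll)).
In Python, from station import ctrl, cams gives the robot as it stands. The module is installed in compiled form; this text tells all that it offers.
- The arm moves only by the tool arm_command, never from a script. Its argument "plan" is a list that holds one entry, the list of rows, each a list of 7 numbers: the shift along the tool's x, y, z in normalised numbers (1 is 1000 mm), then the turn, a rotation vector about the tool's x, y, z in normalised numbers (1 is 2 rad), then the closure, from -1 (fully open) to 1 (shut). A call has 1 to 12 rows; each row is the pose to reach, as a shift and turn from the pose commanded when the call began, along the tool's axes at that moment; what a row does not reach only later rows make up. A row lasts 1/10 s, in which the tool goes at most 50 mm and 8.59 degrees, less where a joint would pass 70% of its speed; a pose out of reach is approached as far as the arm can. Shift and turn numbers lie between -1 and 1, and a call with a number outside is refused. A call with a gripper value outside its range is refused whole. The fingers move at their own pace and stop on an object; "squeeze" is the grip in N (left out, the last holds). Time passes only in rows, so rows that repeat a pose let the fingers close. It gives the time, the measured TCP pose, the force, the opening and the grip force at its end, in the units of the state.
- ctrl.get_obs(): the state, without advancing time (a new reading comes with each control period).
- cams.camera(name): name is "side" or "top"; returns (picture, depth): 420x560x3 uint8, blue, green, red; 420x560 float32, m along the optical axis (not along the pixel's ray), 0 where there is no reading.
- cams.camera_info(name): a dict with "fx", "fy", "cx", "cy" (pixels), "world_to_cam" (4x4, takes a point from world to camera coordinates). Camera axes: x right, y down, z forward; pixel columns grow to the right and rows downward; lengths in m; the calibration is good to about 2 mm. A picture is of the moment at which its call begins. camera_info takes no time and is no camera call.
- ctrl.hand_in(): hands the job in; it is judged then, once.
The state is a dict: "time_s": time; "qpos": joint angles; "joint_vel": joint speeds; "tau": joint torques, N m; "ee_pos": TCP position; "eef_rot": TCP orientation; "force": force on the tool from outside, world axes, zero at the start; "moment": the same for the moment, N m; "grip_width": finger opening in m; "grip_force": force on a finger pad.
Only numpy, scipy, OpenCV 4.12 (cv2) and the standard library are available. Lean on these libraries where they do the work, as an engineer would, in place of code of your own. Each camera call takes 0.05 s, during which the arm holds its last target. There are 200 camera calls.

## Task

The round optical filter sits deep in the pocket of its bonding nest, where fingers cannot get at it. Pull the knob of that nest's knockout rod fully up so that the rod pushes the filter up out of the pocket, then take the filter and lay it flat in the grey open tray, setting it down gently rather than dropping it. Leave the dust cap in the other nest where it is.

Things in the scene. Friction and masses are not known exactly. Their poses are not given: they have to be found in the camera images.
- filter: Dark glass in a black ring, 37 mm across, 8 mm thick, 20 g; origin at the centre of its underside, z its axis. Lies loose, 6 mm below the rim, in a pocket 40 mm wide, 14 mm deep on a fixed aluminium nest (76 x 76 mm, rim 82 mm above the worktop); the rod comes up through a 21 mm hole in the pocket floor. On the raised rod it stays level and loose, underside up to 20 mm above the rim.
- knockout_knob (a point): Grip centre of the knob of the filter's nest: upright black cylinder, 24 mm across, 27 mm high, on a stem and arm from under the nest. 72 mm above the worktop with the rod down; rises with it. Its y axis points level to the pocket's axis, 115 mm away; 77 mm free to the nest's block. The other nest looks the same but holds the dust cap.
- knockout (a joint): Knockout rod of the filter's nest with arm and knob, one piece sliding straight up: 0 = down, rod top 2 mm below the pocket floor; 0.036 = fully up at its stop, rod top (14 mm wide) 20 mm above the rim. Pulling it up takes about 7 N; friction keeps it where it is let go.
- cap: Black plain dust cap, diameter 42 mm, 18 mm high, in the pocket of the other nest, standing 4 mm above that nest's rim. Origin: centre of its underside. To be left alone.
- tray: Grey open rectangular tray, fixed, 100 (its x) x 120 (its y) x 16 mm high, walls and floor 3 mm. Origin: centre of its underside; inner floor 3 mm above that. It stands on the worktop.
Mind the look-alikes: they are no part of the job. Leave any orange look-alike of the filter alone.

How it is judged:
By the outcome, as a careful person would: the job done as asked, in the order asked, and still so for the second after the job is handed in, with the robot touching nothing.
It also fails if it takes over 50 s, if anything falls off the work surface, if the arm or the gripper's body presses on something with over 40 N, if the wrist force passes 120 N, or if a joint passes its speed limit or range.

## Working session

There is one attempt and no reset: what is moved stays moved. The work goes in short steps, Python scripts to look and compute and a tool call to move; the robot and the scene stay as the last step left them, time stands still between calls to the robot, and variables do not carry over. Pictures are saved under pics/ and viewed, at most 10 in all, crops included, and the job is handed in when it is done.

Besides the shell and the picture viewer there is one more tool, called after "Call:" as a command line: name --argument value ..., lists and objects as JSON in quotes. arm_command: Moves the arm, as the interface text tells. Its arguments: {"type":"object","properties":{"plan":{"type":"array"},"squeeze":{"type":"number"}},"required":["plan"]}

```bash
mkdir -p pics; cat > h.py <<'E'
import numpy as np, cv2
from station import ctrl, cams
def snap(n,f):
    p,d=cams.camera(n); cv2.imwrite('pics/%s.png'%f,p); np.save('pics/%s.npy'%f,d); return p,d
def world(n,u,v,d):
    c=cams.camera_info(n); p=np.array([(u-c['cx'])/c['fx']*d,(v-c['cy'])/c['fy']*d,d,1.])
    return (np.linalg.inv(c['world_to_cam'])@p)[:3]
def ray(n,u,v,z):
    c=cams.camera_info(n); M=np.linalg.inv(c['world_to_cam']); r=M[:3,:3]@np.array([(u-c['cx'])/c['fx'],(v-c['cy'])/c['fy'],1.]); o=M[:3,3]
    return o+r*(z-o[2])/r[2]
E
python3 - <<'E'
from h import *
o=ctrl.get_obs(); print({k:np.round(v,3) for k,v in o.items()})
for n in('top','side'):
    snap(n,n+'0'); c=cams.camera_info(n); print(c['fx'],c['cx'],c['cy'],np.round(c['world_to_cam'],3).tolist())
E
```

```text
{'time_s': np.float64(0.0), 'qpos': array([-1.229,  0.301,  1.522,  0.   ,  1.321, -0.067]), 'joint_vel': array([ 0.   , -0.001,  0.001,  0.002,  0.   ,  0.   ]), 'tau': array([ 2.0000e-03, -5.3181e+01, -3.5274e+01,  7.1000e-02,  2.4000e-02,
       -0.0000e+00]), 'ee_pos': array([ 0.219, -0.504,  0.205]), 'eef_rot': array([-3.14 , -0.   ,  0.409]), 'force': array([-0.676,  0.96 , -0.714]), 'moment': array([ 0.053,  0.019, -0.008]), 'grip_force': np.float64(0.0), 'grip_width': np.float64(0.094)}
508.9941550842034 282.6148750450886 208.15663994185837 [[0.004, -1.0, -0.009, -0.06], [-0.999, -0.004, -0.046, 0.553], [0.046, 0.01, -0.999, 1.194], [0.0, 0.0, 0.0, 1.0]]
507.8617041945028 273.89908469493514 206.38174288829808 [[0.988, -0.155, -0.006, -0.549], [-0.097, -0.587, -0.803, 0.094], [0.121, 0.794, -0.595, 1.281], [0.0, 0.0, 0.0, 1.0]]
```

View pics/top0.png

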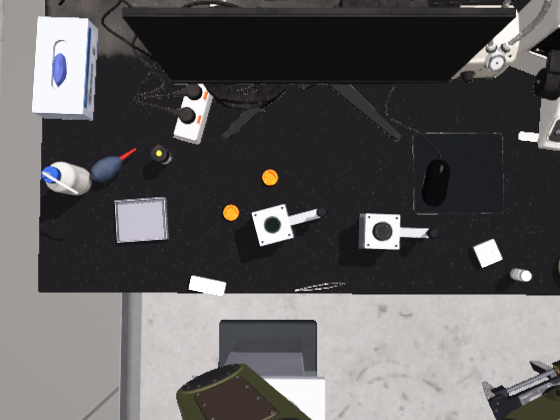

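View pics/side0.png

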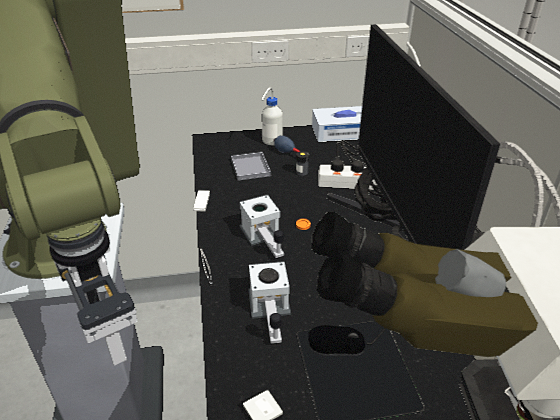

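```bash
python3 - <<'E'
from h import *
p=cv2.imread('pics/top0.png'); s=cv2.imread('pics/side0.png')
a=cv2.resize(p[190:260,240:340],None,fx=8,fy=8,interpolation=cv2.INTER_CUBIC)[:, :800]
cv2.imwrite('pics/c1.png',a)
b=cv2.resize(s[180:350,220:310],(424,800),interpolation=cv2.INTER_CUBIC)
b=cv2.resize(s[185:265,225:305],(400,400)); c=cv2.resize(p[190:250,105:180],(400,320)); 
cv2.imwrite('pics/c2.png',np.hstack([b,np.vstack([c,np.zeros((80,400,3),np.uint8)])]))
d=np.load('pics/top0.npy')
for u,v in [(272,225),(258,212),(285,238),(322,213),(320,213),(141,220),(382,231),(366,218),(302,219),(434,233)]:
    print(u,v,np.round(world('top',u,v,d[v,u]),4))
E
```

```text
272 225 [ 0.5119 -0.0347  0.075 ]
258 212 [ 0.5408 -0.0034  0.0801]
285 238 [ 0.483  -0.064   0.0818]
322 213 [ 0.5389 -0.1462  0.0858]
320 213 [ 0.539  -0.1419  0.0828]
141 220 [0.5236 0.2812 0.003 ]
382 231 [ 0.4995 -0.2785  0.0896]
366 218 [ 0.5283 -0.2445  0.0814]
302 219 [ 0.527  -0.1035  0.0221]
434 233 [ 0.4955 -0.3942  0.0858]
```

View pics/c1.png

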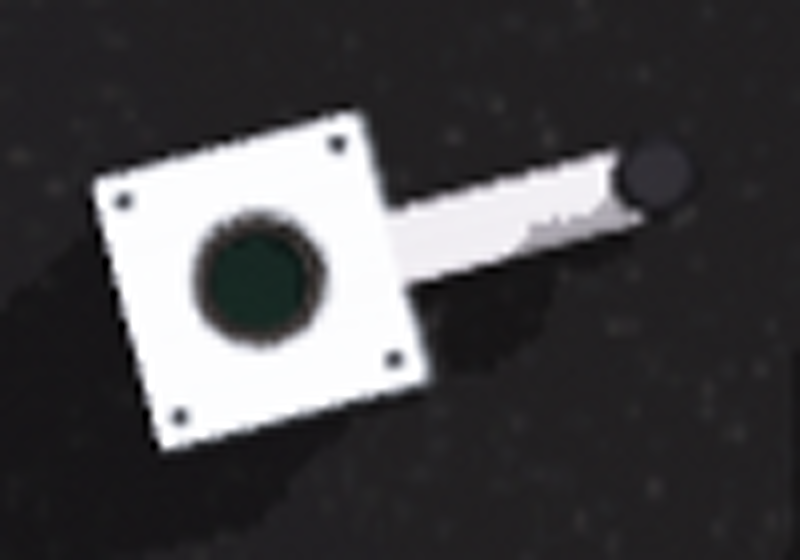

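View pics/c2.png

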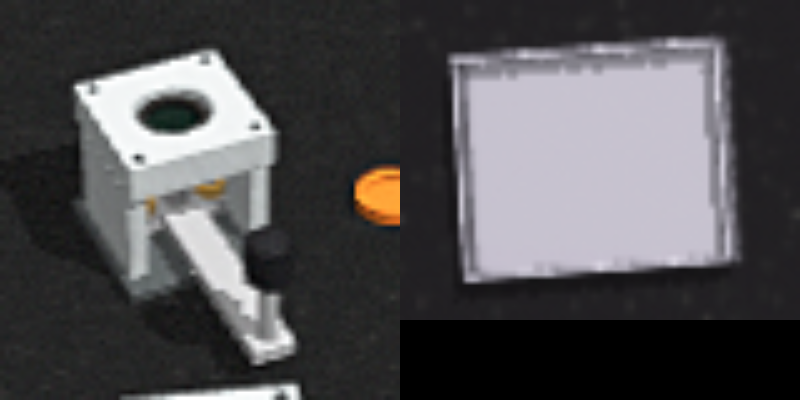

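```bash
cat >> h.py <<'E'
def wz2(yaw): return np.array([np.cos(yaw),np.sin(yaw)])
E
python3 - <<'E'
from h import *
f=lambda x,y:((x+.5)/8-.5+240,(y+.5)/8-.5+190)
C=[ray('top',*f(*c),.082)[:2] for c in[(93,182),(360,110),(430,382),(162,450)]]
print(np.round(C,4),np.mean(C,0))
print('pocket',ray('top',*f(260,278),.082),'knob',ray('top',*f(655,175),.0855))
g=lambda x,y:((x+.5)/5.333-.5+105,(y+.5)/5.333-.5+190)
T=np.array([ray('top',*g(*c),.016)[:2] for c in[(50,55),(323,38),(340,262),(66,280)]])
print(np.round(T,4),T.mean(0))
k=ray('top',*f(655,175),.0855)[:2];c=np.mean(C,0);v=c-k;print('dist',np.linalg.norm(v),'ang',np.arctan2(v[1],v[0]))
e=C[0]-C[1]; print('edge ang',np.arctan2(e[1],e[0]),np.linalg.norm(e)); e=C[3]-C[2];print(np.arctan2(e[1],e[0]))
E
```

```text
[[ 0.54    0.0118]
 [ 0.5604 -0.0628]
 [ 0.4846 -0.0826]
 [ 0.4654 -0.008 ]] [ 0.51260869 -0.03539253]
pocket [ 0.51338219 -0.0350521   0.082     ] knob [ 0.54241   -0.1449282  0.0855   ]
[[0.5708 0.3426]
 [0.5788 0.2209]
 [0.4793 0.2119]
 [0.4709 0.3335]] [0.52493018 0.2772345 ]
dist 0.11351732483797491 ang 1.8364359992232748
edge ang 1.8381722002639944 0.07726691519848342
1.8230801731495245
```

```bash
cat >> h.py <<'E'
from scipy.spatial.transform import Rotation as Ro
def go(x,y,z,yaw):
    o=ctrl.get_obs(); R=Ro.from_euler('xyz',o['eef_rot']); T=Ro.from_euler('xyz',[np.pi,0,yaw])
    print('t',round(float(o['time_s']),2),'mm',np.round(R.inv().apply(np.array([x,y,z])-o['ee_pos'])*1e3,1),'turn',np.round((R.inv()*T).as_rotvec(),3))
E
python3 -c "
from h import *
go(.5425,-.146,.16,.261)"
```

```text
t 0.1 mm [ 439.7 -200.1   45.2] turn [-0.001 -0.     0.148]
```

The rows are not in the units I measure in: shifts go in shares of 1000 mm and turns go in shares of 2 rad. I convert before sending: 440 mm / 1000 = 0.44, -200 mm / 1000 = -0.2, 0.148 rad / 2 = 0.074.

Call:
arm_command --plan '[[[0.02, -0.009, 0, 0, 0, 0.005, -1], [0.06, -0.027, 0, 0, 0, 0.015, -1], [0.105, -0.048, 0, 0, 0, 0.025, -1], [0.15, -0.068, 0, 0, 0, 0.035, -1], [0.195, -0.089, 0, 0, 0, 0.045, -1], [0.24, -0.109, 0, 0, 0, 0.055, -1], [0.285, -0.13, 0, 0, 0, 0.065, -1], [0.33, -0.15, 0.01, 0, 0, 0.074, -1], [0.375, -0.171, 0.02, 0, 0, 0.074, -1], [0.41, -0.187, 0.03, 0, 0, 0.074, -1], [0.432, -0.197, 0.04, 0, 0, 0.074, -1], [0.44, -0.2, 0.045, 0, 0, 0.074, -1]]]'

```text
time_s: 1.3
ee_pos: [0.5435, -0.1443, 0.1591]
eef_rot: [-3.14, 0.001, 0.263]
force: [-0.2, -0.9, -0.2]
grip_width: 0.0938
grip_force: 0.0
```

```bash
python3 -c "
from h import *
p,d=snap('top','top1');s,_=snap('side','side1')
cv2.imwrite('pics/c3.png',np.hstack([cv2.resize(p[150:290,230:370],(400,400)),cv2.resize(s[150:300,200:350],(400,400))]))
go(.5425,-.146,.053,.261);print(ctrl.get_obs()['ee_pos'],ctrl.get_obs()['force'])"
```

```text
t 1.4 mm [-1.000e-01  3.000e-01  1.065e+02] turn [-0.001  0.002  0.001]
[ 0.54270293 -0.14574768  0.15947825] [ 0.83797928 -0.79594803 -0.68146931]
```

View pics/c3.png

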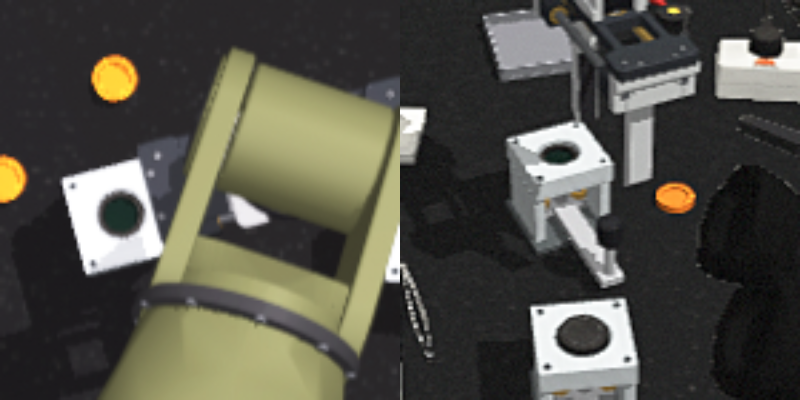

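```bash
python3 -c "
from h import *
c=cams.camera_info('side')
for P in[(.5562,-.197,.16),(.529,-.095,.16),(.5425,-.146,.0855)]:
    q=(c['world_to_cam']@np.array([*P,1]))[:3];u=c['fx']*q[0]/q[2]+c['cx'];v=c['fy']*q[1]/q[2]+c['cy'];print((u-200)/.375+400,(v-150)/.375)
"
```

```text
634.4286546675193 184.18232627725925
582.7076281658939 115.91659240459694
607.6785311515313 217.62549053331364
```

The crop shows the left fingertip at about (638,182) and the knob top at (609,220). Both match their projections, so the gripper is over the knob. Next I descend.

To row units: 106 mm / 1000 = 0.106, 104 mm / 1000 = 0.104.

Call:
arm_command --plan '[[[0, 0, 0.008, 0, 0, 0, -1], [0, 0, 0.022, 0, 0, 0, -1], [0, 0, 0.038, 0, 0, 0, -1], [0, 0, 0.054, 0, 0, 0, -1], [0, 0, 0.07, 0, 0, 0, -1], [0, 0, 0.085, 0, 0, 0, -1], [0, 0, 0.097, 0, 0, 0, -1], [0, 0, 0.104, 0, 0, 0, -1], [0, 0, 0.106, 0, 0, 0, -1], [0, 0, 0.106, 0, 0, 0, -1]]]'

```text
time_s: 2.4
ee_pos: [0.5429, -0.1464, 0.0545]
eef_rot: [3.142, -0.0, 0.261]
force: [-0.4, -0.5, 0.9]
grip_width: 0.0938
grip_force: 0.0
```

Call:
arm_command --plan '[[[0, 0, 0, 0, 0, 0, 1], [0, 0, 0, 0, 0, 0, 1], [0, 0, 0, 0, 0, 0, 1], [0, 0, 0, 0, 0, 0, 1], [0, 0, 0, 0, 0, 0, 1], [0, 0, 0, 0, 0, 0, 1], [0, 0, 0, 0, 0, 0, 1], [0, 0, 0, 0, 0, 0, 1], [0, 0, 0, 0, 0, 0, 1], [0, 0, 0, 0, 0, 0, 1]]]' --squeeze 35

```text
time_s: 3.4
ee_pos: [0.5429, -0.1463, 0.0544]
eef_rot: [3.141, -0.0, 0.261]
force: [-0.2, -1.1, -0.6]
grip_width: 0.0227
grip_force: 35.0
```

To row units: -34 mm / 1000 = -0.034, -33 mm / 1000 = -0.033.

Call:
arm_command --plan '[[[0, 0, -0.001, 0, 0, 0, 1], [0, 0, -0.004, 0, 0, 0, 1], [0, 0, -0.008, 0, 0, 0, 1], [0, 0, -0.012, 0, 0, 0, 1], [0, 0, -0.016, 0, 0, 0, 1], [0, 0, -0.02, 0, 0, 0, 1], [0, 0, -0.024, 0, 0, 0, 1], [0, 0, -0.028, 0, 0, 0, 1], [0, 0, -0.031, 0, 0, 0, 1], [0, 0, -0.033, 0, 0, 0, 1], [0, 0, -0.034, 0, 0, 0, 1], [0, 0, -0.034, 0, 0, 0, 1]]]'

```text
time_s: 4.6
ee_pos: [0.5429, -0.1463, 0.0886]
eef_rot: [3.142, -0.0, 0.261]
force: [1.1, -2.0, -3.6]
grip_width: 0.0225
grip_force: 35.0
```

To row units: -2.5 mm / 1000 = -0.0025, -2.3 mm / 1000 = -0.0023.

Call:
arm_command --plan '[[[0, 0, -0.001, 0, 0, 0, 1], [0, 0, -0.0015, 0, 0, 0, 1], [0, 0, -0.002, 0, 0, 0, 1], [0, 0, -0.0023, 0, 0, 0, 1], [0, 0, -0.0025, 0, 0, 0, 1], [0, 0, -0.0025, 0, 0, 0, 1]]]'

```text
time_s: 5.2
ee_pos: [0.5428, -0.1462, 0.0906]
eef_rot: [-3.141, 0.0, 0.261]
force: [3.3, -3.9, -10.1]
grip_width: 0.0225
grip_force: 35.0
```

To row units: -1 mm / 1000 = -0.001, -0.5 mm / 1000 = -0.0005.

Call:
arm_command --plan '[[[0, 0, -0.0005, 0, 0, 0, 1], [0, 0, -0.001, 0, 0, 0, 1], [0, 0, -0.001, 0, 0, 0, 1]]]'

```text
time_s: 5.5
ee_pos: [0.5427, -0.1462, 0.0908]
eef_rot: [-3.141, 0.001, 0.261]
force: [9.1, -5.7, -19.9]
grip_width: 0.0231
grip_force: 35.0
```

To row units: 0.7 mm / 1000 = 0.0007.

Call:
arm_command --plan '[[[0, 0, 0.0007, 0, 0, 0, 1], [0, 0, 0.0007, 0, 0, 0, 1], [0, 0, 0.0007, 0, 0, 0, -1], [0, 0, 0.0007, 0, 0, 0, -1], [0, 0, 0.0007, 0, 0, 0, -1], [0, 0, 0.0007, 0, 0, 0, -1], [0, 0, 0.0007, 0, 0, 0, -1], [0, 0, 0.0007, 0, 0, 0, -1], [0, 0, 0.0007, 0, 0, 0, -1], [0, 0, 0.0007, 0, 0, 0, -1]]]'

```text
time_s: 6.5
ee_pos: [0.5428, -0.1462, 0.0912]
eef_rot: [-3.142, 0.0, 0.261]
force: [-0.4, -0.2, -0.1]
grip_width: 0.0834
grip_force: 0.0
```

To row units: -85 mm / 1000 = -0.085, -75 mm / 1000 = -0.075.

Call:
arm_command --plan '[[[0, 0, -0.005, 0, 0, 0, -1], [0, 0, -0.02, 0, 0, 0, -1], [0, 0, -0.04, 0, 0, 0, -1], [0, 0, -0.06, 0, 0, 0, -1], [0, 0, -0.075, 0, 0, 0, -1], [0, 0, -0.085, 0, 0, 0, -1], [0, 0, -0.085, 0, 0, 0, -1]]]'

```text
time_s: 7.2
ee_pos: [0.5433, -0.1464, 0.1776]
eef_rot: [3.14, -0.002, 0.261]
force: [0.5, 0.3, 0.3]
grip_width: 0.0939
grip_force: 0.0
```

```bash
python3 -c "
from h import *
p,d=snap('top','top2');s,_=snap('side','side2')
cv2.imwrite('pics/c4.png',np.hstack([cv2.resize(p[185:255,240:310],(400,400),interpolation=cv2.INTER_CUBIC),cv2.resize(s[180:260,230:310],(400,400),interpolation=cv2.INTER_CUBIC)]))
go(.5128,-.0353,.165,.261)"
```

```text
t 7.3 mm [  -0.3 -114.8   10.8] turn [-0.  0. -0.]
```

View pics/c4.png

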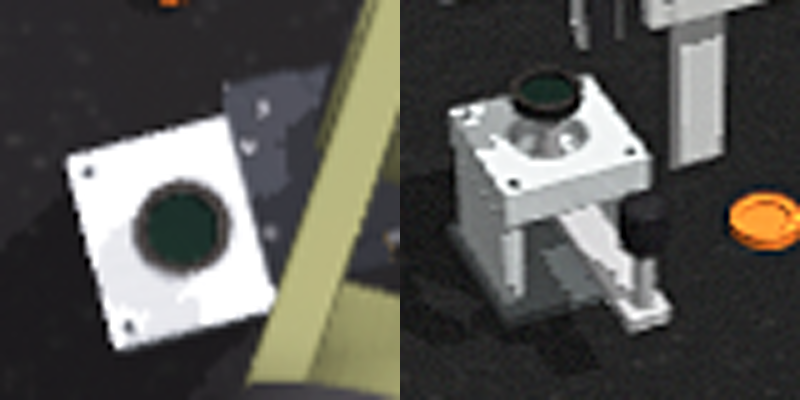

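The rod is up and the filter stands level above the rim, centred at crop (183,226) in the top view. I'll compute its position.

```bash
python3 -c "
from h import *
d=np.load('pics/top2.npy');print(world('top',272,224,d[224,272]),d[222:227,270:275].std())
q=ray('top',240+183.5/5.714-.5,185+226.5/5.714-.5,.110);print(q)
go(q[0],q[1],.165,.261)"
```

```text
[ 0.51373477 -0.03559687  0.10470575] 0.0016990434
[ 0.51334768 -0.03491851  0.11      ]
t 7.3 mm [   0.4 -115.1   10.8] turn [-0.  0. -0.]
```

```bash
python3 -c "
from h import *
for n in('top0','top2'):
    d=np.load('pics/%s.npy'%n)
    P=np.array([world('top',u,v,d[v,u]) for u in range(268,276) for v in range(221,228)]);print(n,np.median(P[:,2]),P[:,2].std())
    P=np.array([world('top',u,v,d[v,u]) for u in range(257,263) for v in range(214,218)]);print('rim',np.median(P[:,2]))
d=np.load('pics/side2.npy')
P=np.array([world('side',u,v,d[v,u]) for u in range(257,262) for v in range(196,200)]);print('side filt',np.median(P,0))
P=np.array([world('side',u,v,d[v,u]) for u in range(357-0,361) for v in range(219,222)][:0] or [world('side',u,v,d[v,u]) for u in range(356-0,357) for v in range(219,220)])
P=np.array([world('side',u,v,d[v,u]) for u in range(356-98,360-98) for v in range(220,222)])
P=np.array([world('side',u,v,d[v,u]) for u in range(354-77,360-77) for v in range(217,223)]);print('knob',np.median(P,0),P[:,2].max())
"
```

```text
top0 0.07278207213746912 0.0022392143864162443
rim 0.08124819116774606
top2 0.10648227204761096 0.0019111460512524585
rim 0.08110055053856757
side filt [ 0.5134513  -0.0338545   0.10705594]
knob [ 0.5471605  -0.14571528  0.11979648] 0.12342282983501451
```

To row units: -115 mm / 1000 = -0.115, -112 mm / 1000 = -0.112.

Call:
arm_command --plan '[[[0, -0.01, 0, 0, 0, 0, -1], [0, -0.03, 0.002, 0, 0, 0, -1], [0, -0.055, 0.005, 0, 0, 0, -1], [0, -0.08, 0.008, 0, 0, 0, -1], [0, -0.1, 0.01, 0, 0, 0, -1], [0, -0.112, 0.01, 0, 0, 0, -1], [0, -0.115, 0.01, 0, 0, 0, -1], [0, -0.115, 0.01, 0, 0, 0, -1]]]'

```text
time_s: 8.1
ee_pos: [0.5133, -0.0351, 0.1662]
eef_rot: [3.141, 0.0, 0.261]
force: [-0.0, 0.1, -0.1]
grip_width: 0.0941
grip_force: 0.0
```

```bash
python3 -c "
from h import *
go(.5133,-.035,.1035,.261)"
```

```text
t 8.1 mm [ 0.1 -0.1 62.7] turn [0. 0. 0.]
```

To row units: 62.5 mm / 1000 = 0.0625, 61 mm / 1000 = 0.061.

Call:
arm_command --plan '[[[0, 0, 0.006, 0, 0, 0, -1], [0, 0, 0.018, 0, 0, 0, -1], [0, 0, 0.032, 0, 0, 0, -1], [0, 0, 0.046, 0, 0, 0, -1], [0, 0, 0.056, 0, 0, 0, -1], [0, 0, 0.061, 0, 0, 0, -0.6], [0, 0, 0.0625, 0, 0, 0, -0.3], [0, 0, 0.0625, 0, 0, 0, 0], [0, 0, 0.0625, 0, 0, 0, 0.05], [0, 0, 0.0625, 0, 0, 0, 0.1], [0, 0, 0.0625, 0, 0, 0, 0.1], [0, 0, 0.0625, 0, 0, 0, 0.1]]]' --squeeze 10

```text
time_s: 9.3
ee_pos: [0.5133, -0.0351, 0.1039]
eef_rot: [3.141, -0.0, 0.261]
force: [-0.3, 0.8, -0.3]
grip_width: 0.0433
grip_force: 0.0
```

Call:
arm_command --plan '[[[0, 0, 0, 0, 0, 0, 0.13], [0, 0, 0, 0, 0, 0, 0.16], [0, 0, 0, 0, 0, 0, 0.19], [0, 0, 0, 0, 0, 0, 0.22], [0, 0, 0, 0, 0, 0, 0.26], [0, 0, 0, 0, 0, 0, 0.4], [0, 0, 0, 0, 0, 0, 0.6], [0, 0, 0, 0, 0, 0, 1], [0, 0, 0, 0, 0, 0, 1], [0, 0, 0, 0, 0, 0, 1]]]'

```text
time_s: 10.3
ee_pos: [0.5132, -0.0351, 0.1037]
eef_rot: [3.142, -0.0, 0.261]
force: [0.5, -0.1, 0.0]
grip_width: 0.0368
grip_force: 10.0
```

```bash
python3 -c "
from h import *
s,_=snap('side','side3')
cv2.imwrite('pics/c5.png',cv2.resize(s[160:260,220:320],(600,600),interpolation=cv2.INTER_CUBIC))
print(ctrl.get_obs())"
```

```text
{'time_s': 10.35, 'qpos': array([-1.39582600e-01,  3.32049121e-01,  1.73182690e+00, -1.10216433e-05,
        1.07771349e+00,  1.17045381e+00]), 'joint_vel': array([-0.00117547, -0.00155218,  0.00099738,  0.00206607, -0.00029926,
        0.00039905]), 'tau': array([ 6.22696476e-02, -5.10339510e+01, -3.12933791e+01,  6.77563297e-02,
       -4.87159775e-02,  1.09696568e-04]), 'ee_pos': array([ 0.51321709, -0.03514826,  0.1037456 ]), 'eef_rot': array([3.14158249e+00, 8.94294916e-07, 2.60765139e-01]), 'force': array([ 0.6956486 , -0.12913257, -0.20892962]), 'moment': array([-0.02403314,  0.00394779,  0.01039424]), 'grip_force': 10.000029355287552, 'grip_width': 0.036583085721617066}
```

View pics/c5.png

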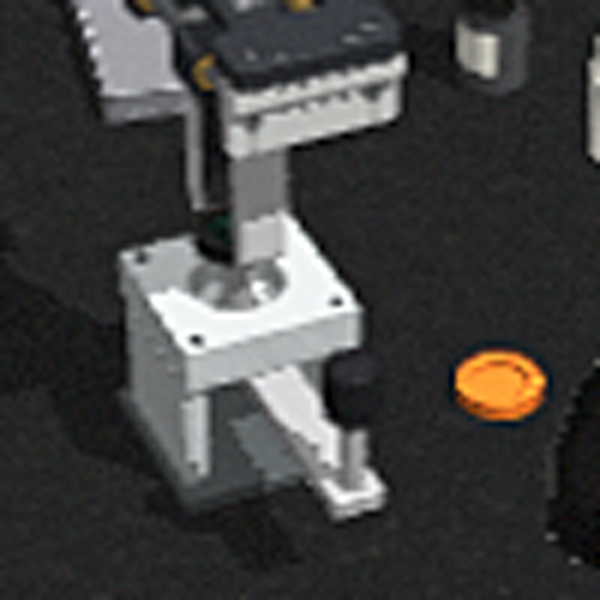

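The filter is gripped between the fingertips (pads 37 mm apart) at about crop (240,235). Lifting.

To row units: -50 mm / 1000 = -0.05, -49 mm / 1000 = -0.049.

Call:
arm_command --plan '[[[0, 0, -0.001, 0, 0, 0, 1], [0, 0, -0.003, 0, 0, 0, 1], [0, 0, -0.008, 0, 0, 0, 1], [0, 0, -0.016, 0, 0, 0, 1], [0, 0, -0.026, 0, 0, 0, 1], [0, 0, -0.036, 0, 0, 0, 1], [0, 0, -0.044, 0, 0, 0, 1], [0, 0, -0.049, 0, 0, 0, 1], [0, 0, -0.05, 0, 0, 0, 1]]]'

```text
time_s: 11.25
ee_pos: [0.5134, -0.0352, 0.1545]
eef_rot: [3.141, -0.001, 0.261]
force: [-0.0, 1.1, 0.2]
grip_width: 0.0366
grip_force: 10.0
```

```bash
python3 -c "
from h import *
go(.525,.277,.12,.066);print(ctrl.get_obs()['grip_width'])"
```

```text
t 11.25 mm [  91.6 -298.7   34.4] turn [ 0.    -0.001  0.195]
0.03659499277298067
```

To row units: -298.7 mm / 1000 = -0.2987, 91.6 mm / 1000 = 0.0916, 0.195 rad / 2 = 0.0975.

Call:
arm_command --plan '[[[0.003, -0.008, 0, 0, 0, 0.005, 1], [0.009, -0.03, 0, 0, 0, 0.015, 1], [0.018, -0.06, 0, 0, 0, 0.025, 1], [0.028, -0.092, 0, 0, 0, 0.035, 1], [0.038, -0.124, 0, 0, 0, 0.045, 1], [0.048, -0.156, 0, 0, 0, 0.055, 1], [0.058, -0.188, 0, 0, 0, 0.065, 1], [0.068, -0.22, 0, 0, 0, 0.075, 1], [0.077, -0.25, 0, 0, 0, 0.085, 1], [0.085, -0.277, 0, 0, 0, 0.0925, 1], [0.09, -0.293, 0, 0, 0, 0.0975, 1], [0.0916, -0.2987, 0, 0, 0, 0.0975, 1]]]'

```text
time_s: 12.45
ee_pos: [0.524, 0.2789, 0.153]
eef_rot: [3.141, 0.001, 0.067]
force: [-0.4, -0.1, -0.0]
grip_width: 0.0364
grip_force: 10.0
```

```bash
python3 -c "
from h import *
s,_=snap('side','side4');p,_=snap('top','top4')
cv2.imwrite('pics/c6.png',np.hstack([cv2.resize(s[90:190,200:300],(400,400),interpolation=cv2.INTER_CUBIC),cv2.resize(p[150:300,80:230],(400,400))]))
go(.525,.277,.005,.066);print(ctrl.get_obs()['force'])"
```

```text
t 12.55 mm [  0.8   0.6 148.2] turn [0.    0.001 0.001]
[ 0.85431311 -0.00865933 -0.5448661 ]
```

View pics/c6.png

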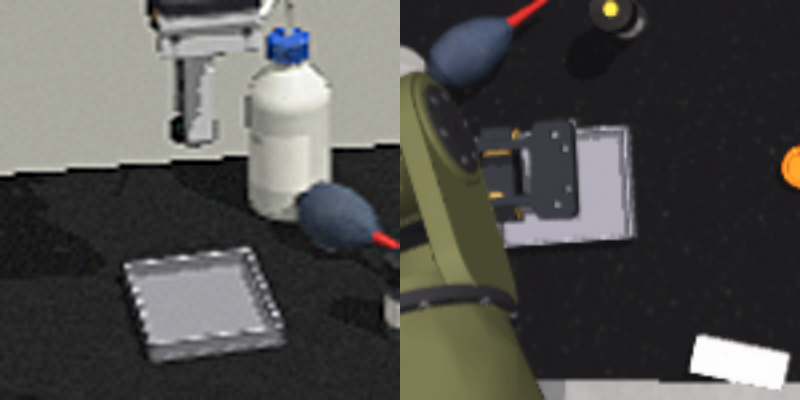

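The filter is held at the fingertips (180,130 in the left crop) and is centred over the tray, with the bottle and blower clear. Descending.

To row units: 141 mm / 1000 = 0.141, 139 mm / 1000 = 0.139.

Call:
arm_command --plan '[[[0, 0, 0.008, 0, 0, 0, 1], [0, 0, 0.024, 0, 0, 0, 1], [0, 0, 0.042, 0, 0, 0, 1], [0, 0, 0.06, 0, 0, 0, 1], [0, 0, 0.078, 0, 0, 0, 1], [0, 0, 0.096, 0, 0, 0, 1], [0, 0, 0.112, 0, 0, 0, 1], [0, 0, 0.125, 0, 0, 0, 1], [0, 0, 0.134, 0, 0, 0, 1], [0, 0, 0.139, 0, 0, 0, 1], [0, 0, 0.141, 0, 0, 0, 1], [0, 0, 0.141, 0, 0, 0, 1]]]'

```text
time_s: 13.75
ee_pos: [0.5249, 0.2771, 0.013]
eef_rot: [-3.141, -0.0, 0.066]
force: [0.0, 0.1, 0.7]
grip_width: 0.0363
grip_force: 10.0
```

To row units: 5.5 mm / 1000 = 0.0055, 5 mm / 1000 = 0.005.

Call:
arm_command --plan '[[[0, 0, 0.0005, 0, 0, 0, 1], [0, 0, 0.001, 0, 0, 0, 1], [0, 0, 0.002, 0, 0, 0, 1], [0, 0, 0.003, 0, 0, 0, 1], [0, 0, 0.004, 0, 0, 0, 1], [0, 0, 0.005, 0, 0, 0, 1], [0, 0, 0.0055, 0, 0, 0, 1], [0, 0, 0.0055, 0, 0, 0, 1], [0, 0, 0.0055, 0, 0, 0, 1]]]'

```text
time_s: 14.65
ee_pos: [0.5247, 0.2771, 0.0073]
eef_rot: [-3.142, 0.0, 0.066]
force: [-0.3, -0.5, -0.2]
grip_width: 0.0366
grip_force: 10.0
```

Lower in small steps until contact shows.

Call:
arm_command --plan '[[[0, 0, 0.0004, 0, 0, 0, 1], [0, 0, 0.0008, 0, 0, 0, 1], [0, 0, 0.0012, 0, 0, 0, 1], [0, 0, 0.0016, 0, 0, 0, 1], [0, 0, 0.002, 0, 0, 0, 1], [0, 0, 0.0022, 0, 0, 0, 1], [0, 0, 0.0022, 0, 0, 0, 1]]]'

```text
time_s: 15.35
ee_pos: [0.5247, 0.2771, 0.005]
eef_rot: [3.142, 0.0, 0.066]
force: [-1.3, -0.6, -0.1]
grip_width: 0.0369
grip_force: 10.0
```

To row units: 0.6 mm / 1000 = 0.0006, 0.3 mm / 1000 = 0.0003.

Call:
arm_command --plan '[[[0, 0, 0.0003, 0, 0, 0, 1], [0, 0, 0.0006, 0, 0, 0, 1], [0, 0, 0.0006, 0, 0, 0, 1], [0, 0, 0.0006, 0, 0, 0, 1]]]'

```text
time_s: 15.75
ee_pos: [0.5248, 0.2771, 0.0047]
eef_rot: [-3.142, -0.0, 0.066]
force: [-2.4, -1.3, 5.6]
grip_width: 0.0367
grip_force: 10.0
```

Contact is at 5.6 N. Now a gradual release to about 55 mm, staying inside the walls.

To row units: -0.2 mm / 1000 = -0.0002.

Call:
arm_command --plan '[[[0, 0, -0.0002, 0, 0, 0, 0.2], [0, 0, -0.0002, 0, 0, 0, 0.17], [0, 0, -0.0002, 0, 0, 0, 0.12], [0, 0, -0.0002, 0, 0, 0, 0.05], [0, 0, -0.0002, 0, 0, 0, -0.05], [0, 0, -0.0002, 0, 0, 0, -0.15], [0, 0, -0.0002, 0, 0, 0, -0.2], [0, 0, -0.0002, 0, 0, 0, -0.2], [0, 0, -0.0002, 0, 0, 0, -0.2]]]'

```text
time_s: 16.65
ee_pos: [0.5247, 0.2771, 0.0047]
eef_rot: [-3.142, -0.0, 0.066]
force: [0.5, -0.0, -0.1]
grip_width: 0.0561
grip_force: 0.0
```

To row units: -160 mm / 1000 = -0.16, -155 mm / 1000 = -0.155.

Call:
arm_command --plan '[[[0, 0, -0.002, 0, 0, 0, -0.2], [0, 0, -0.008, 0, 0, 0, -0.2], [0, 0, -0.02, 0, 0, 0, -0.2], [0, 0, -0.04, 0, 0, 0, -0.2], [0, 0, -0.065, 0, 0, 0, -0.2], [0, 0, -0.09, 0, 0, 0, -0.2], [0, 0, -0.115, 0, 0, 0, -0.2], [0, 0, -0.14, 0, 0, 0, -0.2], [0, 0, -0.155, 0, 0, 0, -0.2], [0, 0, -0.16, 0, 0, 0, -0.2], [0, 0, -0.16, 0, 0, 0, -0.2]]]'

```text
time_s: 17.75
ee_pos: [0.5248, 0.2772, 0.1656]
eef_rot: [-3.141, -0.001, 0.066]
force: [0.4, -0.7, 1.0]
grip_width: 0.0561
grip_force: 0.0
```

```bash
python3 -c "
from h import *
s,_=snap('side','side5');p,d=snap('top','top5')
cv2.imwrite('pics/c7.png',np.hstack([cv2.resize(s[130:270,210:350],(400,400),interpolation=cv2.INTER_CUBIC),cv2.resize(p[150:300,80:230],(400,400))]))
print(ctrl.get_obs()['time_s'],ctrl.get_obs()['force'])"
```

```text
17.85 [ 0.38837261  0.0538557  -0.37648999]
```

View pics/c7.png

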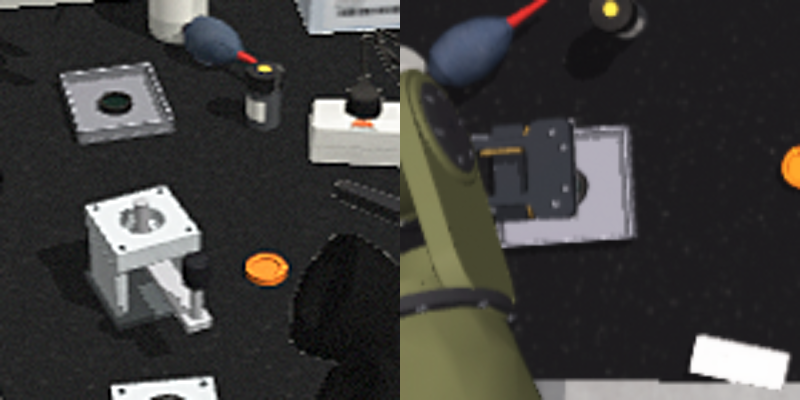

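The filter lies flat in the middle of the tray (115,102 in the left crop). The rod is still up, and the cap nest and orange pieces are untouched.

```bash
python3 -c "
from station import ctrl
print(ctrl.hand_in())"
```

```text
the job is handed in; nothing more can be done
None
```

The job is handed in: I pulled the knockout knob up to its stop, laid the filter flat in the grey tray with a gentle touch-down (about 6 N), and left the dust cap alone, in about 18 s.

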